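# Close the shear box and fit its load cap from the sloped bin

## Task

Close the shear box for a calibration run: take the upper half box lying on the bench and lower it over the two locating pins of the lower half until it rests flush, without forcing it. Then take the square load cap that fits the opening (not the round one or the smaller square one) out of the sloped parts bin and set it down flat on the steel dummy inside the box, boss upwards. Keep hold of each part until it is all the way down, do not drop it in, and leave the other caps in the bin and the things on the bench where they are.

Things in the scene. Friction and masses are not known exactly. Their poses are not given: they have to be found in the camera images.
- carriage: Shear-box carriage, fixed on the bench: black open trough, outside 180 (its x) x 150 (its y) mm, rim 48 high. In its centre is bolted the aluminium lower half box, 106 x 106, top face 52 above the bench, with a steel dummy 58 x 58 standing 8 proud in the middle of it. Low fittings stick out of the trough to x = +126 and y = +91. Origin: centre of the underside, z up.
- split (a point): Centre of the lower half box's top face (split plane), 52 mm above the bench; axes as the carriage, z up. The upper half's origin must come to this point.
- seat (a point): Centre of the fixed steel dummy's top face, 60 mm above the bench; axes as the carriage. The square cap's origin must come to this point.
- pin_a (a point): Foot, on the split plane, of one steel locating pin: 8 mm diameter, tapered tip, 36 mm high (top 88 above the bench). It lies at x = +42, y = +42 mm from split in the carriage's axes.
- pin_b (a point): Foot of the other locating pin, the same, in the diagonal corner at x = -42, y = -42 mm from split.
- upper_half: Upper half box, loose, about 0.55 kg, flat on the bench: aluminium square frame 106 x 106 x 28 high, central through opening 63 x 63 (four walls 21.5 thick), two 10 mm through holes for the pins at (x, y) = (+42, +42) and (-42, -42) mm. Half a turn fits too, a quarter turn does not. Pinch it across the middle of a wall. Seated, its top is 20 above the dummy's. Origin: centre of underside, z up.
- bin: Sloped parts bin of grey sheet, fixed, 280 mm wide (y), 136 deep (x), its low front (-x) roughly to the robot. The floor slopes at 30 degrees, its normal is (-0.5, 0, 0.866) in the bin's frame, from x = -60, z = 30 at the front lip to x = +57, z = 97. Compartments at y = -92, 0, +92, 88 wide inside; dividers 18, front lip 16, rear lip 10 high square to the floor. Origin: centre of underside.
- cap_square: The load cap wanted, loose aluminium, about 0.25 kg: square foot 58 x 58 x 22 mm with a square boss 26 x 26 x 26 high on its middle, parallel to the foot. It lies flat on the bin's sloped floor in any one compartment, near the front lip, square to the dividers. It fits the 63 mm opening by any quarter turn. Origin: centre of the underside, z out through the boss, x and y along the sides.
- cap_round: Bystander in another compartment: load cap with a round foot 58 diameter x 22 mm and the same boss. Origin: centre of the underside, z out through the boss.
- cap_small: Bystander in another compartment: load cap with a smaller square foot 44 x 44 x 22 mm and the same boss. Origin: centre of the underside, z out through the boss.
- tin: Bystander: closed aluminium moisture tin 56 diameter x 42 mm high, upright on the bench. Origin: centre of the underside.
- cutter: Bystander: steel sample-cutter ring, 72 outside diameter x 24 mm high, lying on the bench. Origin: centre of the underside.
- driver: Bystander: screwdriver about 170 mm long, black handle, lying on the bench. Origin: its middle, underside.
Mind the look-alikes: they are no part of the job. What is shaped like the cap_square but brown is not meant. Leave any purple look-alike of the upper_half alone.

How it is judged (in metres and radians):
On the way, in this order (a step that is already met when the one before it is completed fails the run):
1. the upper half is down over both pins, flush on the lower half, with the fingers still on it (z of upper_half in the frame of split between -0.003 and 0.003 m and horizontal distance between upper_half and split below 0.003 m and angle between the x axis of upper_half and the x axis of split, either way round below 0.06 rad and contact force between the fingers and upper_half above 1 N), for 0.1 s.
2. the square cap is down on the dummy inside the closed box, with the fingers still on it (z of upper_half in the frame of split between -0.003 and 0.003 m and horizontal distance between upper_half and split below 0.003 m and angle between the x axis of upper_half and the x axis of split, either way round below 0.06 rad and z of cap_square in the frame of seat between -0.0035 and 0.0035 m and horizontal distance between cap_square and seat below 0.005 m and contact force between the fingers and cap_square above 1 N), for 0.1 s.
At the end, for the whole second after the job is handed in: Upper half flush on the lower half over both pins (height 2 mm, centre 3 mm, yaw 0.06, tilt 0.035 rad); square cap boss up on the dummy in the opening (height 2.5 mm, centre 5 mm, tilt 0.045 rad); both released, at rest; the other two caps within 30 mm of their starts (z of upper_half in the frame of split between -0.002 and 0.002 m and horizontal distance between upper_half and split below 0.003 m and angle between the x axis of upper_half and the x axis of split, either way round below 0.06 rad and z of cap_square in the frame of seat between -0.0025 and 0.0025 m and horizontal distance between cap_square and seat below 0.005 m and angle between upper_half's own z axis and vertical below 0.035 rad and angle between cap_square's own z axis and vertical below 0.045 rad and linear speed of each of upper_half, cap_square below 0.02 m/s and distance of each of cap_round, cap_small from where it was at the start of the episode below 0.03 m and contact force between the fingers and cap_square below 0.1 N and contact force between the fingers and upper_half below 0.1 N); the robot touches nothing.
It fails at once if the upper half is forced against the carriage with more than 70 N (contact force between upper_half and carriage above 70 N).
It fails at once if the round or the small cap is moved more than 30 mm (distance of any of cap_round, cap_small from where it was at the start of the episode above 0.03 m).
It fails at once if the tin, the cutter ring or the screwdriver is moved more than 30 mm (distance of any of tin, cutter, driver from where it was at the start of the episode above 0.03 m).
It also fails if it takes over 59 s, if anything falls off the work surface, if the arm or the gripper's body presses on something with over 40 N, if the wrist force passes 120 N, or if a joint passes its speed limit or range.

## Robot

A 6-joint arm with a two-finger parallel gripper is mounted at the origin on the work surface. World frame = base frame: x ahead of the robot, y to its left, z up, the work surface at z = 0. Lengths are in mm, angles in degrees, forces in N, time in s.
With the tool pointing down it reaches from about 350 to 850 mm from the base axis. Payload 8.1 kg.
Tool frame: the origin (TCP) lies on the centre line of the jaws, within the pads' length; the fingertips stand 19 mm ahead of it and the grasp point (between the pads) is the TCP (r.tip_reach is the z of the fingertips in the tool frame, in mm); z points along the fingers, y is the line along which they close (so a half turn about z gives the same grasp; the last joint's range is limited). The gripper opens to 85 mm and grips with 20 to 120 N. Pads are 22 mm wide; open, the fingers measure 114 mm over their backs; the gripper's body (76 mm by 85 mm) begins 54 mm behind the grasp point. The pads swing forward as they close: fully open they stand 13 mm farther back than shut.
Start: joints at [-68.377, 7.471, 85.268, -0, 87.261, -4.893], TCP at [267.893, -536.879, 250.292] pointing down, gripper open.
Joint ranges: [-169.43, 169.43], [-51.17, 129.36], [1.28, 143.12], [-76.62, 256.62], [0, 156.53], [-152.29, 152.29]. Speed limits (degrees/s): [136.94, 136.94, 159.86, 180, 180, 180].

## Interface

Orientations are given as [roll, pitch, yaw] about the fixed x, y, z axes, in that order (R = Rz(yaw) Ry(pitch) Rx(roll)).
In Python, from bench import r gives the robot as it stands. The module is installed in compiled form; this text tells all that it offers.
- The arm moves only by the shell command python3 -m handwheel 'ROWS' [FORCE]. ROWS is JSON, a list of rows, each a list of 7 numbers: the shift along the tool's x, y, z in m, then the turn, a rotation vector about the tool's x, y, z in degrees, then the finger opening in m, from 0 to 0.0854. In form: [[tx, ty, tz, ax, ay, az, claw], ...]. A call has 1 to 8 rows; each row shifts and turns the commanded pose from where the row before left it, along the tool's axes as they then stand; what a row does not reach is not made up. A row lasts 1/12 s, in which the tool goes at most 41.7 mm and 7.16 degrees, less where a joint would pass 70% of its speed; a pose out of reach is approached as far as the arm can. A call with a gripper value outside its range is refused whole. The fingers move at their own pace and stop on an object; FORCE is the grip in N (left out, the last holds). Time passes only in rows, so rows that do not move let the fingers close. It gives the time, the measured TCP pose, the force, the opening and the grip force at its end, in the units of the state.
- r.sense(): the state, without advancing time (a new reading comes with each control period).
- r.snapshot(name): name is "scene" or "top" or "wrist"; returns (picture, depth): 480x640x3 uint8, blue, green, red; 480x640 float32, mm along the optical axis (not along the pixel's ray), 0 where there is no reading.
- r.calibration(name): a dict with "vfov" (degrees; the focal length in pixels is half the picture's height over the tangent of half this angle, whatever the lens; pixels are square), "cx", "cy" (the principal point, pixels), "rvec" (rotation vector, rad) and "tvec" (3), from world to camera coordinates, as OpenCV has them; the wrist camera has in their place "tool_from_camera" (4x4, takes a point from camera to tool coordinates, whose origin is the TCP and whose axes are the flange's). Camera axes: x right, y down, z forward; pixel columns grow to the right and rows downward; lengths in mm; the calibration is good to about 2 mm. The wrist camera is an equidistant fisheye: a pixel r from the principal point sees the ray r / f radians off the axis. A picture is of the moment at which its call begins: read the wrist's pose just before it. calibration takes no time and is no camera call.
- r.hand_in(): hands the job in; it is judged then, once.
The state is a dict: "time": time; "joint_pos": joint angles; "qd": joint speeds; "joint_efforts": joint torques, N m; "tool_pos": TCP position; "tcp_rot": TCP orientation; "ft_force": force on the tool from outside, world axes, zero at the start; "wrist_torque": the same for the moment, N m; "finger_gap": finger opening in mm; "grip_force": force on a finger pad.
Only numpy, scipy, OpenCV 4.12 (cv2) and the standard library are available. Lean on these libraries where they do the work, as an engineer would, in place of code of your own. Each camera call takes 0.05 s, during which the arm holds its last target. There are 200 camera calls.

## Working session

There is one attempt and no reset: what is moved stays moved. The work goes in short steps, Python scripts to look and compute and a shell command to move; the robot and the scene stay as the last step left them, time stands still between calls to the robot, and variables do not carry over. Pictures are saved under pics/ and viewed, at most 10 in all, crops included, and the job is handed in when it is done.

```bash
mkdir -p pics
cat > h.py <<'E'
import numpy as np, cv2
from scipy.spatial.transform import Rotation as Rn
from bench import r
def snap(n,f):
    s=r.sense(); p,d=r.snapshot(n); cv2.imwrite(f'pics/{f}.png',p); np.savez(f'pics/{f}.npz',p=p,d=d,tp=s['tool_pos'],tr=s['tcp_rot']); return p,d,s
def pts(n,uv,d,s=None):
    """pixels (N,2) + depth along axis -> world"""
    c=r.calibration(n); f=240/np.tan(np.radians(c['vfov'])/2); uv=np.atleast_2d(uv).astype(float); d=np.atleast_1d(d)
    q=(uv-[c['cx'],c['cy']])/f
    if n!='wrist':
        P=np.c_[q,np.ones(len(q))]*d[:,None]; R=cv2.Rodrigues(np.array(c['rvec'],float))[0]
        return (P-np.array(c['tvec']).ravel())@R
    t=np.linalg.norm(q,axis=1); k=np.where(t>1e-9,np.tan(t)/np.maximum(t,1e-9),1)
    P=np.c_[q*k[:,None],np.ones(len(q))]*d[:,None]; T=np.array(c['tool_from_camera'])
    P=P@T[:3,:3].T+T[:3,3]
    return P@Rn.from_euler('xyz',s['tcp_rot'],degrees=True).as_matrix().T+np.array(s['tool_pos'])
def cloud(n,d,s=None):
    v,u=np.mgrid[0:480,0:640]; return pts(n,np.c_[u.ravel(),v.ravel()],d.ravel(),s).reshape(480,640,3)
E
python3 - <<'E'
from h import *
for n in('scene','top'): snap(n,n+'0')
print(r.sense()); print({n:r.calibration(n) for n in('scene','top','wrist')})
E
```

```text
{'time': 0.1, 'joint_pos': array([-6.83753160e+01,  7.51117662e+00,  8.53246268e+01,  6.45175989e-04,
        8.72624420e+01, -4.89360924e+00]), 'qd': array([-0.01523647, -0.12895377, -0.17844808,  0.09825369,  0.09781598,
        0.06161533]), 'joint_efforts': array([ 2.51400397e-04, -5.70953035e+01, -5.01942587e+01, -5.76714160e-05,
        8.18821922e-03, -5.14190248e-06]), 'tool_pos': array([ 267.73127385, -536.41903828,  249.32997932]), 'tcp_rot': array([-1.79902168e+02, -9.02293725e-03,  2.65182541e+01]), 'ft_force': array([-0.48578591, -0.15226962, -0.18659415]), 'wrist_torque': array([ 0.06466407, -0.01997349,  0.02069873]), 'grip_force': 0.0, 'finger_gap': 85.3654363353819}
{'scene': {'vfov': 56.72296125491292, 'cx': 324.0679189272038, 'cy': 243.2754083324421, 'rvec': array([ 1.36091483,  2.46959846, -0.63387789]), 'tvec': array([ 260.14330463, -394.21004292, 1244.37249607])}, 'top': {'vfov': 47.062003739790164, 'cx': 325.0954699813512, 'cy': 243.61786726592334, 'rvec': array([ 2.1584715 , -2.12047791,  0.16703843]), 'tvec': array([  20.10912803,  543.94694394, 1156.42404917])}, 'wrist': {'vfov': 65.70646984690485, 'cx': 317.0442579661151, 'cy': 241.15566351776204, 'tool_from_camera': array([[ 6.75126302e-04, -9.49706419e-01, -3.13140962e-01,
         8.08231916e+01],
       [ 9.99999749e-01,  7.09066162e-04,  5.49735216e-06,
        -2.28227847e-01],
       [ 2.16816790e-04, -3.13140887e-01,  9.49706659e-01,
        -1.23503107e+02],
       [ 0.00000000e+00,  0.00000000e+00,  0.00000000e+00,
         1.00000000e+00]])}}
```

View pics/scene0.png

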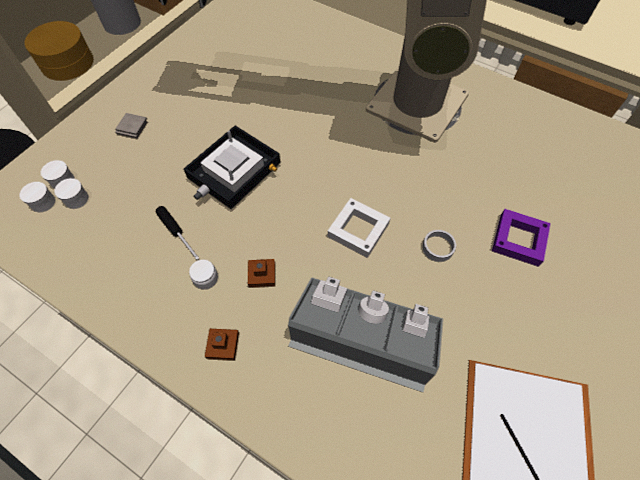

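View pics/top0.png

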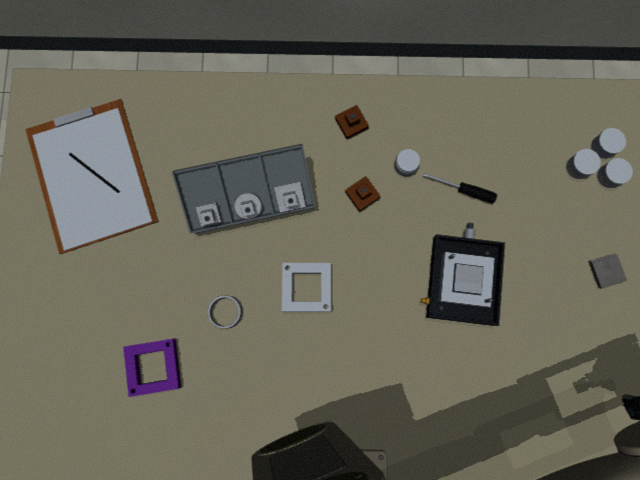

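The top view shows the silver frame at (306,287), its purple look-alike at (152,367), and the carriage at (467,280).

- **Upper half candidates:** silver frame (306,287) and purple frame (152,367). I choose the silver one.
- **Cap candidates:** bin caps at (290,197) large square, (247,206) round and (207,214) small square, plus brown ones at (352,121) and (362,193). I choose (290,197).

Next I measure coarse positions and make the close crop.

Run:
```python
from h import *
z=np.load('pics/top0.npz'); p,d=z['p'],z['d']; C=cloud('top',d)
for n,(u,v) in dict(frame=(287,290),fr2=(306,305),dummy=(468,278),lower=(447,280),rim=(431,280),sq_boss=(290,200),sq_foot=(280,192),round_=(247,210),small=(207,216),cutter=(211,312),tin=(407,160),bench=(350,330),binA=(303,148),binB=(316,208),binC=(176,172),binD=(193,230)).items(): print(n,C[v,u].round(1))
g=p.min(2)
def rect(box,lo,hz):
    x0,y0,x1,y1=box; m=np.zeros(g.shape,np.uint8); m[y0:y1,x0:x1]=(g[y0:y1,x0:x1]>lo)
    cs=cv2.findContours(m,cv2.RETR_EXTERNAL,cv2.CHAIN_APPROX_NONE)[0]; c=max(cs,key=cv2.contourArea)
    uv=c[:,0].astype(float); 
    # cast to plane
    A=pts('top',uv,np.full(len(uv),1.)); B=pts('top',uv,np.full(len(uv),1000.)); t=(hz-A[:,2])/(B[:,2]-A[:,2]); W=A+(B-A)*t[:,None]
    return cv2.minAreaRect(W[:,:2].astype(np.float32))
print('frame',rect((265,250,350,325),150,28)); print('lower',rect((436,245,500,315),150,52)); print('cap',rect((272,178,308,216),150,90))
x=np.hstack([p[165:235,170:330],p[240:310,260:350],p[240:310,430:510]]); cv2.imwrite('pics/crop.png',cv2.resize(x,None,fx=2.4,fy=2.4,interpolation=cv2.INTER_CUBIC))
```

```text
frame [442.4 110.9  26.3]
fr2 [410.6  68.7  28.9]
dummy [ 472.1 -274.5   61.7]
lower [ 468.2 -232.5   50. ]
rim [ 468.8 -200.7   37.1]
sq_boss [628.7 105.7  87.5]
sq_foot [649.6 128.8  72.4]
round_ [605.3 195.9  88.1]
small [590.4 279.2  90.2]
cutter [392.4 276.6  13.4]
tin [ 736.4 -149.9   39.7]
bench [358.9 -28.4  -1.2]
binA [734.4  79.6 115.3]
binB [ 6.321e+02  5.200e+01 -4.000e-01]
binC [680.6 346.  104.9]
binD [569.3 319.8  38.3]
frame ((401.8060607910156, 79.34899139404297), (0.0, 0.0), 0.0)
lower ((417.989013671875, -290.62176513671875), (0.0, 0.0), 0.0)Traceback (most recent call last):
  File "<stdin>", line 12, in <module>
  File "<stdin>", line 7, in rect
ValueError: max() iterable argument is empty
```

```bash
cat >> h.py <<'E'
def plane(n,uv,hz,s=None):
    A=pts(n,uv,np.full(len(uv),1.),s); B=pts(n,uv,np.full(len(uv),1000.),s); t=(hz-A[:,2])/(B[:,2]-A[:,2]); return A+(B-A)*t[:,None]
def rect(n,p,box,lo,hz,s=None):
    x0,y0,x1,y1=box; g=p.min(2); m=np.zeros(g.shape,np.uint8); m[y0:y1,x0:x1]=(g[y0:y1,x0:x1]>lo)
    c=max(cv2.findContours(m,cv2.RETR_EXTERNAL,cv2.CHAIN_APPROX_NONE)[0],key=cv2.contourArea)
    W=plane(n,c[:,0].astype(float),hz,s); return cv2.minAreaRect(W[:,:2].astype(np.float32))
E
python3 - <<'E'
from h import *
z=np.load('pics/top0.npz'); p=z['p']; g=p.min(2)
print([int(g[v,u]) for u,v in((287,290),(306,305),(447,280),(468,278),(290,205),(280,192),(350,330),(278,330))])
for n,b,h in(('frame',(265,250,350,325),28),('lower',(436,245,500,315),52),('cap',(272,178,308,216),75)):
    for lo in (125,135): print(n,rect('top',p,b,lo,h))
x=np.hstack([p[165:235,170:330],p[240:310,260:350],p[240:310,430:510]]); cv2.imwrite('pics/crop.png',cv2.resize(x,None,fx=2.4,fy=2.4,interpolation=cv2.INTER_CUBIC))
E
```

```text
[146, 145, 147, 122, 134, 134, 97, 100]
frame ((450.96978759765625, 69.94377136230469), (102.27974700927734, 105.13483428955078), 1.0190167427062988)
frame ((450.9730529785156, 69.90623474121094), (102.27985382080078, 105.05443572998047), 1.0160940885543823)
lower ((471.50042724609375, -275.5618591308594), (103.1346664428711, 104.3077163696289), 83.9695053100586)
lower ((471.4939270019531, -275.36517333984375), (102.03617858886719, 103.82957458496094), 84.11844635009766)
cap ((639.2841186523438, 108.0919418334961), (54.929237365722656, 54.108760833740234), 13.946080207824707)
cap ((641.032470703125, 86.14656829833984), (42.5157470703125, 10.871724128723145), 19.340187072753906)
```

View pics/crop.png

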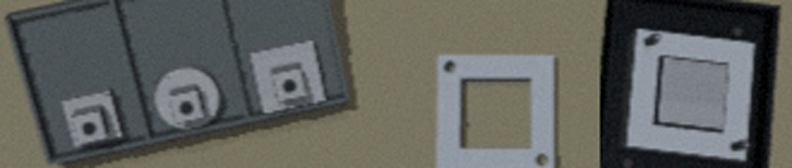

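The crop confirms the right-hand cap has the largest square foot, and the holes and pins share the same diagonal. Next I take the wrist camera over the carriage.

```bash
python3 -m handwheel '[[0.036,-0.0175,0,0,0,0,0.08],[0.036,-0.0175,0,0,0,0,0.08],[0.036,-0.0175,0,0,0,0,0.08],[0.036,-0.0175,0,0,0,0,0.08],[0.036,-0.0175,0,0,0,0,0.08],[0.036,-0.0175,0,0,0,0,0.08],[0.036,-0.0175,0,0,0,0,0.08],[0.036,-0.0175,0,0,0,0,0.08]]'
python3 -m handwheel '[[0,0,0,0,0,-7,0.08],[0,0,0,0,0,-7,0.08],[0,0,0,0,0,-7,0.08],[0,0,0,0,0,-7,0.08],[0,0,0,0,0,-7,0.08],[0,0,0,0,0,-7,0.08],[0,0,0,0,0,-7,0.08],[0,0,0,0,0,-7,0.08]]'
python3 -m handwheel '[[0,0,0,0,0,-1.5,0.045],[0,0,0,0,0,0,0.045],[0,0,0,0,0,0,0.045]]'
python3 - <<'E'
from h import *
p,d,s=snap('wrist','wc1'); print(s['tool_pos'],s['tcp_rot'],s['finger_gap'],s['time'],r.tip_reach)
E
```

```text
time: 0.77
tool_pos: [463.7, -281.1, 250.0]
tcp_rot: [-180.0, 0.0, 26.5]
ft_force: [1.0, -0.3, 0.9]
finger_gap: 80.0
grip_force: 0.0
time: 1.43
tool_pos: [462.8, -282.8, 249.7]
tcp_rot: [-179.9, -0.0, 82.9]
ft_force: [-0.1, -0.7, 0.4]
finger_gap: 79.7
grip_force: 0.0
time: 1.68
tool_pos: [462.9, -282.9, 249.9]
tcp_rot: [-180.0, -0.0, 83.9]
ft_force: [-0.3, 0.1, -0.3]
finger_gap: 45.5
grip_force: 0.0
[ 462.92535613 -282.89326318  249.9076567 ] [-1.79964747e+02 -2.01489949e-02  8.39269044e+01] 45.53186424138008 1.6833 19.0
```

View pics/wc1.png

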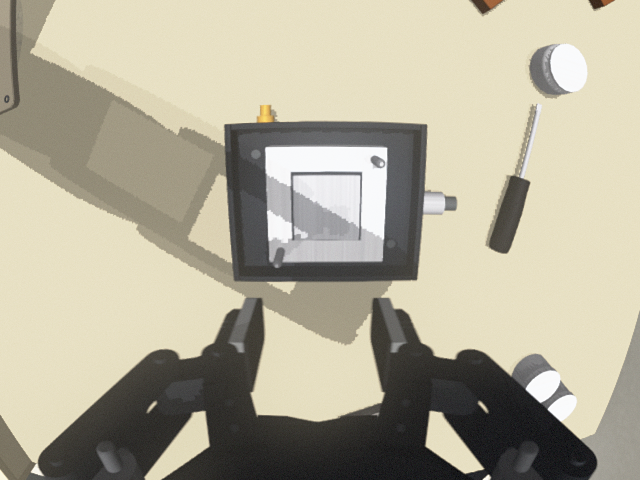

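The wrist view shows the lower box at about (327,205), with pins at (377,161) and (279,257) and the dummy in the middle. I fit it, then move the same relative pose over the frame.

```bash
cat >> h.py <<'E'
def load(f):
    z=np.load(f'pics/{f}.npz'); return z['p'],z['d'],dict(tool_pos=z['tp'],tcp_rot=z['tr'])
E
python3 - <<'E'
from h import *
p,d,s=load('wc1'); g=p.min(2)
print(g[205,250:275],g[205,380:395],g[140:152,320],g[255:270,320])
for lo in(60,75,90):
  for h in (50,52,54): print(lo,h,rect('wrist',p,(245,130,405,272),lo,h,s))
C=cloud('wrist',d,s)
for n,(u,v) in dict(dummy=(330,190),low1=(280,200),low2=(375,210),low3=(330,160),rim=(330,127),bench=(500,330)).items(): print(n,np.median(C[v-2:v+3,u-2:u+3].reshape(-1,3),0).round(1))
E
python3 -m handwheel '[[0.0405,0,0,0,0,0,0.045],[0.0405,0,0,0,0,0,0.045],[0.0405,0,0,0,0,0,0.045],[0.0405,0,0,0,0,0,0.045],[0.0405,0,0,0,0,0,0.045],[0.0405,0,0,0,0,0,0.045],[0.0405,0,0,0,0,0,0.045],[0.0405,0,0,0,0,0,0.045]]'
python3 -m handwheel '[[0.0135,-0.04,0,0,0,0,0.045],[0,-0.028,0,0,0,-7,0.045],[0,0,0,0,0,0,0.045],[0,0,0,0,0,0,0.045]]'
python3 - <<'E'
from h import *
p,d,s=snap('wrist','wf1'); print(s['tool_pos'],s['tcp_rot'],s['time'])
E
```

```text
[ 76  81  84  80  83  78  86  78  82  88  81  81  82  84  85  85  93 164
 184 182 182 182 184 183 182] [249 248 249 250 250 158  96  92  90  95  91  93  93  89  87] [103 101 105 106 116 136 183 249 250 249 249 249] [199 201 199 199 201 201 163 104  73  67  66  61  61  60  58]
60 50 ((471.9927978515625, -273.0513000488281), (132.23252868652344, 151.9927520751953), 83.62530517578125)
60 52 ((471.99151611328125, -272.61566162109375), (131.41488647460938, 151.0529327392578), 83.62528228759766)
60 54 ((471.990234375, -272.1800231933594), (130.59722900390625, 150.1131134033203), 83.62529754638672)
75 50 ((470.4216003417969, -271.2088317871094), (126.49739074707031, 150.30348205566406), 84.61758422851562)
75 52 ((470.4300231933594, -270.7846374511719), (125.7151870727539, 149.3740997314453), 84.6175765991211)
75 54 ((470.43829345703125, -270.3603210449219), (124.93297576904297, 148.44471740722656), 84.61758422851562)
90 50 ((480.1163330078125, -271.93841552734375), (124.73040771484375, 125.6776351928711), 85.74341583251953)
90 52 ((480.0647277832031, -271.50970458984375), (123.95915222167969, 124.90049743652344), 85.74339294433594)
90 54 ((480.0131530761719, -271.0809326171875), (123.1878662109375, 124.12334442138672), 85.74339294433594)
dummy [ 476.6 -260.7   59.8]
low1 [ 431.9 -266.    51.8]
low2 [ 515.2 -284.1   51.5]
low3 [ 479.3 -235.7   51.8]
rim [ 482.3 -207.2   47.7]
bench [ 6.806e+02 -4.696e+02 -1.000e-01]
time: 2.4
tool_pos: [496.6, 41.1, 250.5]
tcp_rot: [180.0, -0.0, 83.9]
ft_force: [0.3, -0.1, -0.2]
finger_gap: 44.9
grip_force: 0.0
time: 2.73
tool_pos: [430.4, 60.1, 250.2]
tcp_rot: [180.0, 0.0, 91.0]
ft_force: [-0.7, -0.6, -0.1]
finger_gap: 44.8
grip_force: 0.0
[430.41731048  60.09622811 250.15429924] [1.79978962e+02 2.46139909e-03 9.10293956e+01] 2.7333
```

View pics/wf1.png

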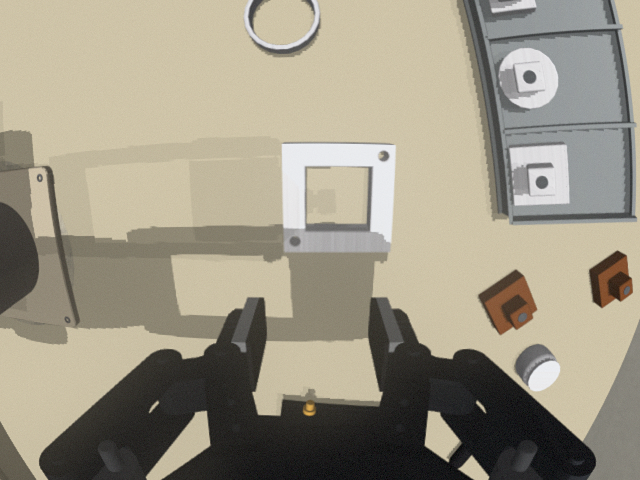

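The frame is at about (338,197) with holes at (384,155) and (295,241). The square cap is at (540,178).

```bash
cat >> h.py <<'E'
def edges_fit(n,p,s,box,lo,hz,size,sat=None):
    """rays of the outer contour on plane hz, fit 4 side lines robustly -> centre, yaw, sizes"""
    x0,y0,x1,y1=box; m=np.zeros(p.shape[:2],np.uint8); q=p[y0:y1,x0:x1]
    k=(q.min(2)>lo)
    if sat is not None: k&=(q.max(2).astype(int)-q.min(2)<sat)
    m[y0:y1,x0:x1]=k; c=max(cv2.findContours(m,cv2.RETR_EXTERNAL,cv2.CHAIN_APPROX_NONE)[0],key=cv2.contourArea)
    W=plane(n,c[:,0].astype(float),hz,s)[:,:2]; (cx,cy),wh,a=cv2.minAreaRect(W.astype(np.float32))
    a=np.radians((a+45)%90-45); 
    for _ in range(4):
        ca,sa=np.cos(a),np.sin(a); L=(W-[cx,cy])@np.array([[ca,-sa],[sa,ca]])
        f=[];da=[]
        for ax in(0,1):
            o=[]
            for sg in(-1,1):
                e=L[(sg*L[:,ax]>size*.4)&(abs(L[:,1-ax])<size*.36)]
                b=np.median(e[:,ax]); e=e[abs(e[:,ax]-b)<3]; pf=np.polyfit(e[:,1-ax],e[:,ax],1); o.append(pf[1]); da.append(pf[0]*(-1 if ax==0 else 1))
            f.append(o)
        mx,my=(sum(f[0])/2,sum(f[1])/2); cx,cy=cx+ca*mx-sa*my,cy+sa*mx+ca*my; a+=np.mean(da)
    return np.round([cx,cy,np.degrees(a),f[0][1]-f[0][0],f[1][1]-f[1][0]],2), np.degrees(da).round(2)
E
python3 - <<'E'
from h import *
p,d,s=load('wc1')
for lo in(130,150): print('low',edges_fit('wrist',p,s,(245,130,405,272),lo,52,106))
C=cloud('wrist',d,s); 
p,d,s=load('wf1'); g=p.min(2); sat=p.max(2).astype(int)-g
print(g[138:150,340],sat[138:150,340],g[170,278:290],sat[170,278:290],g[170,388:400],sat[170,388:400],g[244:258,340],sat[244:258,340])
for lo in(110,130,150): print('frame',edges_fit('wrist',p,s,(265,125,415,270),lo,28,106,25))
C=cloud('wrist',d,s)
for u,v in((292,180),(340,155),(382,190),(340,243),(430,200),(515,180),(560,155),(541,170),(590,180),(600,160)): print(u,v,np.median(C[v-1:v+2,u-1:u+2].reshape(-1,3),0).round(1))
p,d,_=load('top0')
print(edges_fit('top',p,None,(265,250,350,325),125,28,106),edges_fit('top',p,None,(436,245,500,315),125,52,106))
E
```

```text
low (array([ 471.93, -275.2 ,   -5.89,  105.34,  106.09]), array([ 0.33,  0.  , -0.13, -0.2 ]))
low (array([ 471.86, -275.63,   -6.13,  104.86,  105.12]), array([ 0.12, -0.1 ,  0.21, -0.23]))
[171 172 171 164 141 164 235 235 233 232 233 232] [39 36 38 34 16  5  5  5  5  5  6  6] [161 157 158 179 221 233 234 233 233 234 235 233] [33 35 35 25  3  6  5  3  5  4  4  4] [235 234 232 231 236 233 227 182 172 171 169 170] [ 6  4  6  6  3  5  2 27 36 38 36 36] [174 172 172 176 174 173 171 168 141 116 117 119 117 116] [ 3  3  2  2  2  2  2  4 12 25 24 24 26 28]
frame (array([450.42,  62.83,   0.53, 106.48, 121.37]), array([-1.14,  0.57,  0.05,  0.52]))
frame (array([450.52,  69.78,   0.97, 106.04, 107.45]), array([-0.15,  0.05,  0.03,  0.06]))
frame (array([450.61,  69.75,   1.03, 105.88, 105.29]), array([ 0.41, -0.01, -0.03, -0.37]))
292 180 [406.8  86.9  27.7]
340 155 [451.1 111.4  27.7]
382 190 [492.4  79.3  27.5]
340 243 [454.   25.6  28.2]
430 200 [5.502e+02 6.590e+01 1.000e-01]
515 180 [620.5 100.3  51.7]
560 155 [655. 131.  75.]
541 170 [625.9 115.7  87.5]
590 180 [700.7 110.8  73.2]
600 160 [706.  132.5  79.5]
(array([450.97,  70.26,   1.29, 102.28, 103.26]), array([-0.27, -0.27,  0.12,  0.42])) (array([ 471.33, -275.49,   -5.85,  102.  ,  101.02]), array([-0.07,  0.54, -0.4 , -0.07]))
```

```bash
python3 -m handwheel '[[0.0093,-0.0219,0,0,0,0,0.045],[0,0,0.04,0,0,0,0.045],[0,0,0.04,0,0,0,0.045],[0,0,0.04,0,0,0,0.045],[0,0,0.04,0,0,0,0.045],[0,0,0.03,0,0,0,0.045],[0,0,0.02,0,0,0,0.045],[0,0,0.01,0,0,0,0.045]]' 90
python3 -m handwheel '[[0,0,0,0,0,0,0.045],[0,0,0,0,0,0,0.045],[0,0,0,0,0,0,0.015],[0,0,0,0,0,0,0.015],[0,0,0,0,0,0,0.015],[0,0,0,0,0,0,0.015],[0,0,0,0,0,0,0.015],[0,0,0,0,0,0,0.015]]' 90
```

```text
time: 3.45
tool_pos: [407.7, 67.7, 27.3]
tcp_rot: [-179.8, 0.0, 90.8]
ft_force: [-0.3, -0.7, 0.5]
finger_gap: 44.9
grip_force: 0.0
time: 4.12
tool_pos: [410.5, 68.4, 32.5]
tcp_rot: [179.9, 0.0, 91.0]
ft_force: [-4.5, -1.1, 8.9]
finger_gap: 19.1
grip_force: 89.2
```

```bash
python3 -m handwheel '[[0,0,-0.01,0,0,0,0.015],[0,0,-0.02,0,0,0,0.015],[0,0,-0.03,0,0,0,0.015],[0,0,-0.03,0,0,0,0.015],[0,0,0,0,0,0,0.015],[0,0,0,0,0,0,0.015]]'
python3 - <<'E'
from h import *
p,d,s=snap('wrist','wg1'); print(s)
E
```

```text
time: 4.62
tool_pos: [411.1, 68.5, 123.3]
tcp_rot: [179.7, -0.0, 91.0]
ft_force: [-0.5, 1.4, -5.1]
finger_gap: 19.1
grip_force: 89.0
{'time': 4.6167, 'joint_pos': array([ 2.40679523e+00, -1.69006859e+01,  1.21835924e+02,  2.00084122e-03,
        7.47188262e+01,  1.38836448e+00]), 'qd': array([-0.03343309,  2.39477172,  3.42834252,  0.05103821, -1.17772482,
       -0.00931848]), 'joint_efforts': array([ 2.31015938e-02, -3.57848239e+01, -5.18010414e+01, -2.15416590e-04,
        1.20303570e-01,  3.98134289e-04]), 'tool_pos': array([411.09888749,  68.535855  , 123.31973413]), 'tcp_rot': array([ 1.79654212e+02, -1.03143742e-02,  9.10179404e+01]), 'ft_force': array([-0.4739811 ,  1.40541382, -5.14861991]), 'wrist_torque': array([ 0.02238809,  0.16899806, -0.00060246]), 'grip_force': 88.97703766822815, 'finger_gap': 19.10442454513889}
```

View pics/wg1.png

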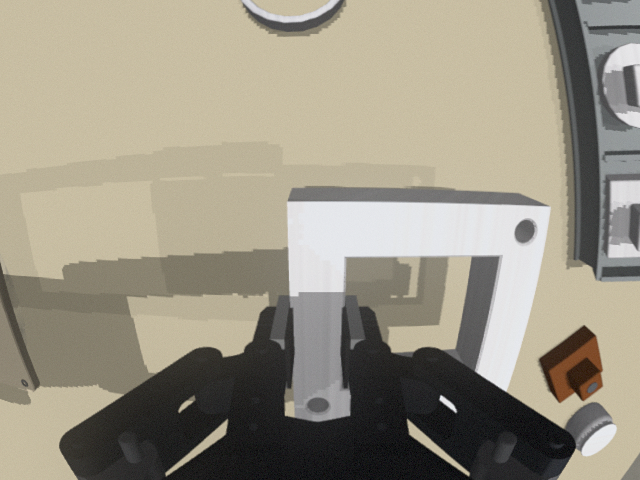

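The frame is held at its near wall and lifted. I measure its tilt and pose in the tool frame.

```bash
cat > held.py <<'E'
from h import *
import sys
p,d,s=load(sys.argv[1]); C=cloud('wrist',d,s); T=Rn.from_euler('xyz',s['tcp_rot'],degrees=True).as_matrix()
g=p.min(2); sat=p.max(2).astype(int)-g
z0=s['tool_pos'][2]; m=(g>140)&(sat<25)&(abs(C[...,2]-z0)<22)&(d>0); m[:, :285]=0
m=cv2.erode(m.astype(np.uint8),np.ones((3,3))); n_,lab,st,_=cv2.connectedComponentsWithStats(m); m=lab==1+np.argmax(st[1:,4])
P=C[m]
for _ in range(3):
    A=np.c_[P[:,:2],np.ones(len(P))]; k=np.linalg.lstsq(A,P[:,2],rcond=None)[0]; P=P[abs(A@k-P[:,2])<1.5]
n=np.array([-k[0],-k[1],1]); n/=np.linalg.norm(n); print('n',n.round(4),len(P),'tilt deg about tool y (slope along x_tool), along y_tool:',np.degrees(np.arctan([k[:2]@T[:2,0],k[:2]@T[:2,1]])).round(2))
# top-edge and far edge: hole positions by rays onto the plane
def onplane(uv):
    A=pts('wrist',uv,np.full(len(uv),1.),s);B=pts('wrist',uv,np.full(len(uv),500.),s); t=(k[2]+A[:,:2]@k[:2]-A[:,2])/((B-A)[:,2]-(B-A)[:,:2]@k[:2]); return A+(B-A)*t[:,None]
def line(pix):
    W=onplane(np.array(pix,float)); return W
def sub(v): return
G=g.astype(float)
top=[]; 
for u in range(320,520,5):   # +y outer edge: top face vs dark side, last dark->bright going down
    col=G[180:225,u]; i=np.argmax(np.diff(col[:])); 
    j=np.where(col>190)[0]; j=j[0]; f=(190-col[j-1])/(col[j]-col[j-1]); top.append((u,180+j-1+f))
left=[]; 
for v in range(215,285,3):
    S=sat[v,275:310].astype(float); j=np.where(S<15)[0][0]; f=(S[j-1]-15)/(S[j-1]-S[j]); left.append((275+j-1+f,v))
inn=[]
for u in range(360,460,4):
    S=sat[245:268,u].astype(float); j=np.where(S>15)[0]
    if len(j) and j[0]>0: j=j[0]; inn.append((u,245+j-1+(15-S[j-1])/(S[j]-S[j-1])))
def fit(pix,horizontal):
    W=onplane(np.array(pix)); L=(W-s['tool_pos'])@T; x,y=(L[:,1],L[:,0]) if horizontal else (L[:,0],L[:,1])
    for _ in range(4): q=np.polyfit(x,y,1); e=abs(np.polyval(q,x)-y); kk=e<=max(.5,np.median(e)*2); x,y=x[kk],y[kk]
    return q,len(x)
qt,nt=fit(top,True); ql,nl=fit(left,False); qi,ni=fit(inn,True)
# tool: x_t = qt0*y+qt1 (outer +xt edge), y_t = ql0*x+ql1 (outer -yt edge)
print('outer xt edge',qt,nt,'left yt edge',ql,nl,'inner edge',qi,ni)
a=np.average([-qt[0],ql[0]],weights=[2,1]); a=-qt[0]; ca,sa=np.cos(a),np.sin(a)
# frame rot by angle a in tool xy: u1=(ca,sa) , u2=(-sa,ca)
# along u1: outer edge at h -> centre; line passes (qt1,0)
e1=qt[1]*ca; e2=ql[1]*ca
cen=(e1-53)*np.array([ca,sa])+(e2+53)*np.array([-sa,ca]); print('angle in tool',np.degrees(a),np.degrees(ql[0]),'centre in tool xy',cen)
w=s['tool_pos']+T@[*cen,0]; w[2]=k[:2]@w[:2]+k[2]; print('centre top world',w,'tool',s['tool_pos'],'underside z rel TCP',w[2]-28-s['tool_pos'][2])
E
python3 held.py wg1
```

```text
n [-9.e-04 -5.e-04  1.e+00] 22986 tilt deg about tool y (slope along x_tool), along y_tool: [0.03 0.05]
outer xt edge [1.20553161e-04 5.33306000e+01] 40 left yt edge [ 1.05057259e-02 -1.09279640e+01] 24 inner edge [3.65593193e-03 3.20104829e+01] 25
angle in tool -0.006907187356941277 0.6019337520350047 centre in tool xy [ 0.33567153 42.07199597]
centre top world [453.1575151   69.61884328 118.70715537] tool [411.09888749  68.535855   123.31973413] underside z rel TCP -32.61257876699506
```

```bash
python3 -m handwheel '[[-0.02,0.001,-0.01,0,0,0,0.015],[-0.035,0.002,-0.01,0,0,0,0.015],[-0.04,0.002,-0.005,0,0,0,0.015],[-0.04,0.002,0,0,0,0,0.015],[-0.04,0.002,0,0,0,0,0.015],[-0.04,0.002,0,0,0,0,0.015],[-0.04,0.001,0,0,0,0,0.015],[-0.035,0.001,0,0,0,0,0.015]]'
python3 -m handwheel '[[-0.03,0,0,0,0,0,0.015],[-0.02,0,0,0,0,3,0.015],[0,0,0,0,0,4,0.015],[0,0,0,0,0,0,0.015],[0,0,0,0,0,0,0.015],[0,0,0,0,0,0,0.015]]'
python3 - <<'E'
from h import *
p,d,s=snap('wrist','wg2'); print(s['tool_pos'],s['tcp_rot'],s['ft_force'])
E
```

```text
time: 5.33
tool_pos: [425.6, -223.1, 143.3]
tcp_rot: [-179.8, -0.1, 91.0]
ft_force: [0.6, 0.2, -3.7]
finger_gap: 18.8
grip_force: 89.1
time: 5.83
tool_pos: [427.4, -270.2, 144.0]
tcp_rot: [-179.9, -0.1, 84.2]
ft_force: [-0.1, -0.8, -3.8]
finger_gap: 18.7
grip_force: 89.1
[ 427.43050089 -270.15997314  143.97648493] [-1.79880284e+02 -8.73303899e-02  8.41732495e+01] [-0.05007419 -0.83436993 -3.78415621]
```

View pics/wg2.png

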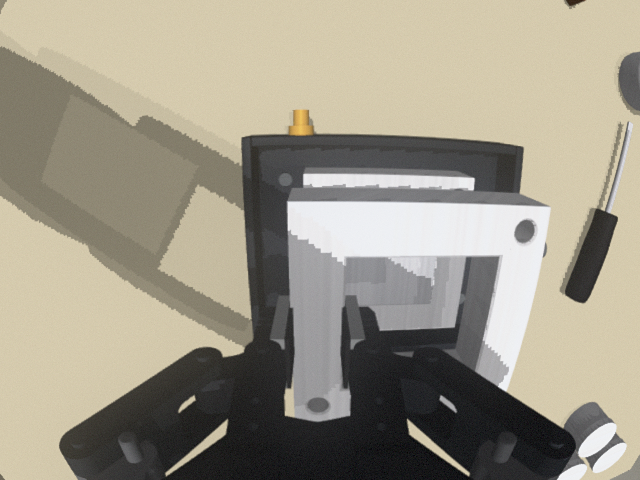

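The held frame is unchanged in the tool: its holes are still at (525,230) and (318,405). I align it and start down slowly.

```bash
python3 -m handwheel '[[-0.001,0.0027,0,0,0,0.15,0.015],[0,0,0.008,0,0,0,0.015],[0,0,0.008,0,0,0,0.015],[0,0,0.003,0,0,0,0.015],[0,0,0,0,0,0,0.015],[0,0,0,0,0,0,0.015]]'
python3 -m handwheel '[[0,0,0.003,0,0,0,0.015],[0,0,0.003,0,0,0,0.015],[0,0,0.002,0,0,0,0.015],[0,0,0,0,0,0,0.015],[0,0,0,0,0,0,0.015]]'
```

```text
time: 6.38
tool_pos: [430.3, -272.2, 125.6]
tcp_rot: [-179.9, -0.0, 83.9]
ft_force: [-0.1, -0.1, -4.7]
finger_gap: 19.2
grip_force: 89.0
time: 6.8
tool_pos: [430.6, -272.5, 118.1]
tcp_rot: [-180.0, -0.0, 83.9]
ft_force: [-0.1, -0.3, -4.4]
finger_gap: 19.1
grip_force: 89.1
```

```bash
python3 -m handwheel '[[0,0,0.003,0,0,0,0.015],[0,0,0.003,0,0,0,0.015],[0,0,0,0,0,0,0.015],[0,0,0,0,0,0,0.015]]'
python3 -m handwheel '[[0,0,0.003,0,0,0,0.015],[0,0,0.003,0,0,0,0.015],[0,0,0,0,0,0,0.015],[0,0,0,0,0,0,0.015]]'
```

```text
time: 7.13
tool_pos: [430.4, -272.4, 111.7]
tcp_rot: [-180.0, -0.0, 83.9]
ft_force: [-0.3, 1.3, -5.0]
finger_gap: 18.8
grip_force: 89.0
time: 7.47
tool_pos: [430.4, -272.4, 105.7]
tcp_rot: [-180.0, -0.0, 83.9]
ft_force: [-1.3, 1.2, -6.2]
finger_gap: 19.0
grip_force: 88.9
```

```bash
python3 -m handwheel '[[0,0,0.003,0,0,0,0.015],[0,0,0.003,0,0,0,0.015],[0,0,0.003,0,0,0,0.015],[0,0,0.003,0,0,0,0.015],[0,0,0,0,0,0,0.015],[0,0,0,0,0,0,0.015]]'
python3 -m handwheel '[[0,0,0.002,0,0,0,0.015],[0,0,0.002,0,0,0,0.015],[0,0,0.002,0,0,0,0.015],[0,0,0,0,0,0,0.015],[0,0,0,0,0,0,0.015]]'
```

```text
time: 7.97
tool_pos: [430.4, -272.4, 93.8]
tcp_rot: [-180.0, -0.0, 83.9]
ft_force: [-2.6, 0.5, -4.9]
finger_gap: 19.6
grip_force: 88.9
time: 8.38
tool_pos: [430.5, -272.5, 88.2]
tcp_rot: [-180.0, -0.0, 83.9]
ft_force: [-3.9, 1.8, -3.7]
finger_gap: 19.3
grip_force: 89.2
```

```bash
python3 -m handwheel '[[0,0,0.0015,0,0,0,0.015],[0,0,0.001,0,0,0,0.015],[0,0,0,0,0,0,0.015],[0,0,0,0,0,0,0.015]]'
python3 -m handwheel '[[0,0,0.0008,0,0,0,0.015],[0,0,0,0,0,0,0.015],[0,0,0,0,0,0,0.015]]'
```

```text
time: 8.72
tool_pos: [430.5, -272.5, 85.9]
tcp_rot: [-180.0, -0.0, 83.9]
ft_force: [-5.3, 2.1, -1.8]
finger_gap: 19.0
grip_force: 89.4
time: 8.97
tool_pos: [430.5, -272.6, 85.2]
tcp_rot: [-180.0, -0.0, 83.9]
ft_force: [-5.5, 1.5, -1.2]
finger_gap: 19.2
grip_force: 89.5
```

```bash
python3 -m handwheel '[[0,0,0.0007,0,0,0,0.015],[0,0,0,0,0,0,0.015],[0,0,0,0,0,0,0.015]]'
python3 -m handwheel '[[0,0,0.0006,0,0,0,0.015],[0,0,0,0,0,0,0.015],[0,0,0,0,0,0,0.015]]'
python3 - <<'E'
from h import *
p,d,s=snap('wrist','wg3'); print(s['tool_pos'],s['ft_force'])
E
python3 held.py wg3
```

```text
time: 9.22
tool_pos: [430.6, -272.5, 84.6]
tcp_rot: [-180.0, -0.0, 83.9]
ft_force: [-5.3, 3.2, 0.6]
finger_gap: 18.9
grip_force: 89.7
time: 9.47
tool_pos: [430.6, -272.5, 84.5]
tcp_rot: [-180.0, -0.0, 83.9]
ft_force: [-7.4, 4.2, 5.7]
finger_gap: 19.2
grip_force: 90.4
[ 430.59987833 -272.53259518   84.53338947] [-7.42343412  4.18476496  5.74718377]
n [-1.e-04 -5.e-04  1.e+00] 24192 tilt deg about tool y (slope along x_tool), along y_tool: [0.03 0.  ]
 ** On entry to DLASCL parameter number  4 had an illegal value
 ** On entry to DLASCL parameter number  4 had an illegal value
 ** On entry to DLASCL parameter number  4 had an illegal value
 ** On entry to DLASCL parameter number  4 had an illegal value
 ** On entry to DLASCL parameter number  5 had an illegal value
 ** On entry to DLASCL parameter number  4 had an illegal valueheld.py:24: RuntimeWarning: divide by zero encountered in scalar divide
  S=sat[v,275:310].astype(float); j=np.where(S<15)[0][0]; f=(S[j-1]-15)/(S[j-1]-S[j]); left.append((275+j-1+f,v))
h.py:13: RuntimeWarning: invalid value encountered in tan
  t=np.linalg.norm(q,axis=1); k=np.where(t>1e-9,np.tan(t)/np.maximum(t,1e-9),1)
Traceback (most recent call last):
  File "held.py", line 33, in <module>
    qt,nt=fit(top,True); ql,nl=fit(left,False); qi,ni=fit(inn,True)
                               ~~~^^^^^^^^^^^^
  File "held.py", line 31, in fit
    for _ in range(4): q=np.polyfit(x,y,1); e=abs(np.polyval(q,x)-y); kk=e<=max(.5,np.median(e)*2); x,y=x[kk],y[kk]
                         ~~~~~~~~~~^^^^^^^
numpy.linalg.LinAlgError: SVD did not converge in Linear Least Squares
```

Contact and a rising vertical force show it seated at z≈84.5 (expected 84.6). I hold, release, lift and check.

```bash
python3 -m handwheel '[[0,0,0,0,0,0,0.015],[0,0,0,0,0,0,0.015],[0,0,0,0,0,0,0.04],[0,0,0,0,0,0,0.04],[0,0,0,0,0,0,0.04],[0,0,0,0,0,0,0.04]]'
python3 -m handwheel '[[0,0,-0.01,0,0,0,0.045],[0,0,-0.03,0,0,0,0.045],[0,0,-0.04,0,0,0,0.045],[0,0,-0.04,0,0,0,0.045],[0,0,-0.04,0,0,0,0.045],[0,0.03,-0.005,0,0,0,0.045],[0,0,0,0,0,0,0.045],[0,0,0,0,0,0,0.045]]'
python3 - <<'E'
from h import *
p,d,s=snap('wrist','wc2'); print(s['tool_pos'],s['tcp_rot'])
C=cloud('wrist',d,s)
for lo in(130,150,170): print(edges_fit('wrist',p,s,(235,110,420,290),lo,80,106))
g=p.min(2); m=(abs(C[...,2]-80)<6)&(g>130); P=C[m]; A=np.c_[P[:,:2],np.ones(len(P))]; k=np.linalg.lstsq(A,P[:,2],rcond=None)[0]; print(k, np.median(P[:,2]),len(P))
P=C[195:215,310:340].reshape(-1,3); print('dummy',np.median(P,0))
E
```

```text
time: 10.02
tool_pos: [431.6, -273.2, 84.5]
tcp_rot: [179.9, 0.1, 83.9]
ft_force: [-1.1, -0.7, 0.0]
finger_gap: 39.6
grip_force: 0.0
time: 10.68
tool_pos: [461.8, -276.2, 250.7]
tcp_rot: [179.8, 0.1, 83.9]
ft_force: [-0.4, 1.2, -0.6]
finger_gap: 45.1
grip_force: 0.0
[ 461.8071587  -276.18168045  250.72487643] [1.79847047e+02 7.86580173e-02 8.39074208e+01]
(array([ 472.83, -273.99,   -5.8 ,  105.72,  108.67]), array([-0.01, -0.3 , -0.31,  0.62]))
(array([ 472.61, -275.58,   -6.04,  105.26,  105.41]), array([ 0.15, -0.25, -0.17,  0.27]))
(array([ 472.76, -275.59,   -6.07,  104.48,  105.27]), array([ 0.18, -0.29,  0.09,  0.02]))
[-1.22762114e-04 -7.96893185e-05  7.98637989e+01] 79.84677833802007 10101
dummy [ 470.05541849 -266.64767936   59.90474649]
```

View pics/wc2.png

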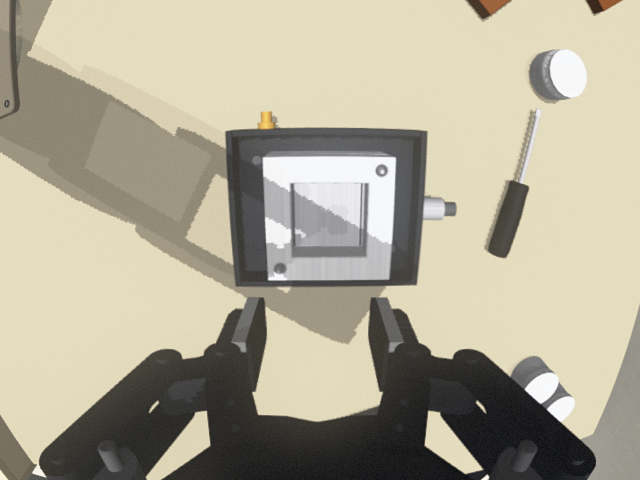

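The picture shows the frame flush, with the pins visible in its holes at (381,170) and (280,268); its top is at 79.85 and level. Next is the cap.

```bash
python3 -m handwheel '[[0.036,0.0106,0,0,0,0,0.045],[0.036,0.0106,0,0,0,0,0.045],[0.036,0.0106,0,0,0,0,0.045],[0.036,0.0106,0,0,0,0,0.045],[0.036,0.0106,0,0,0,0,0.045],[0.036,0.0106,0,0,0,0,0.045],[0.036,0.0106,0,0,0,0,0.045],[0.036,0.0106,0,0,0,0,0.045]]'
python3 -m handwheel '[[0.036,0.0106,0,0,0,-2,0.055],[0.036,0.0106,0,0,0,-3,0.055],[0.036,0.0106,0,0,0,-5,0.055],[0,0,0,0,0,-6,0.055],[0,0,0,0,0,0,0.055],[0,0,0,0,0,0,0.055]]'
python3 - <<'E'
from h import *
p,d,s=snap('wrist','wb1'); print(s['tool_pos'],s['tcp_rot'],s['time'])
E
```

```text
time: 11.4
tool_pos: [574.9, 3.1, 248.1]
tcp_rot: [-179.9, 0.0, 83.9]
ft_force: [0.3, -0.5, 0.3]
finger_gap: 44.9
grip_force: 0.0
time: 11.9
tool_pos: [613.6, 106.8, 247.9]
tcp_rot: [-179.9, 0.0, 99.7]
ft_force: [0.2, 0.9, 0.8]
finger_gap: 54.9
grip_force: 0.0
[613.6391441  106.80309085 247.89925482] [-1.79887828e+02  2.00926329e-02  9.97217511e+01] 11.9
```

View pics/wb1.png

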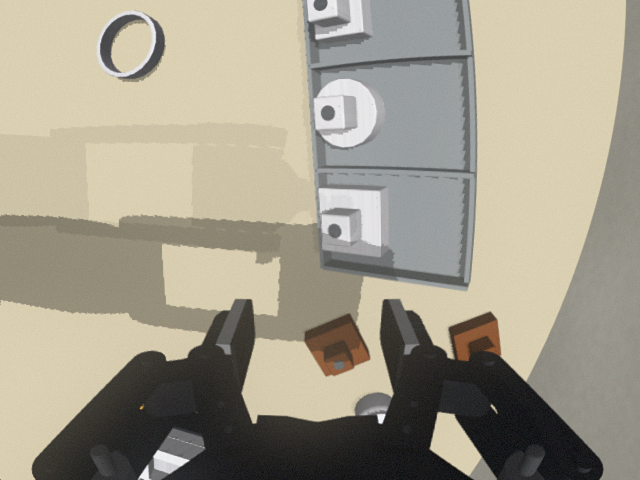

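The square cap's foot is at about (355,215) and its boss top at (337,228), with the dark hole at (335,230).

```bash
cat > cap.py <<'E'
from h import *
p,d,s=load('wb1'); C=cloud('wrist',d,s)
P=C[195:260,400:455].reshape(-1,3)
for _ in range(3):
    c=P.mean(0); n=np.linalg.svd(P-c,full_matrices=False)[2][2]; n*=np.sign(n[2]); P=P[abs((P-c)@n)<1.5]
print('floor n',n.round(4),'slope',np.degrees(np.arccos(n[2])).round(2),'az of uphill',np.degrees(np.arctan2(-n[1],-n[0])).round(2),len(P))
Q=C[170:275,305:400].reshape(-1,3); h=(Q-c)@n
ex=np.array([-n[0],-n[1],0]); ey=np.cross(n,ex); ey/=np.linalg.norm(ey); ex=np.cross(ey,n)
g=p.min(2)[170:275,305:400].ravel()
for nm,lo,hi in(('boss',44,52),('foot',18,25)):
    k=(h>lo)&(h<hi)&(g>100 if nm=='foot' else g>0); L=np.c_[(Q[k]-c)@ex,(Q[k]-c)@ey].astype(np.float32)
    # largest cluster
    m=np.median(L,0); L=L[np.linalg.norm(L-m,axis=1)<50]
    rc=cv2.minAreaRect(L); w=c+ex*rc[0][0]+ey*rc[0][1]+n*np.median(h[k]); print(nm,len(L),'h',np.median(h[k]).round(2),rc,'pct',np.percentile(L,[1,99],axis=0).round(1).tolist(),'world',w.round(1))
np.savez('cap.npz',n=n,ex=ex,ey=ey,c=c)
E
python3 cap.py
```

```text
floor n [-0.7212 -0.2256  0.655 ] slope 49.08 az of uphill 17.37 239
boss 1035 h 46.84 ((-61.04588317871094, 12.213542938232422), (84.1483383178711, 54.00969314575195), 88.22428131103516) pct [[-88.1, -27.1], [-34.8, 53.6]] world [630.2 108.2  61.5]
foot 482 h 22.16 ((-73.45278930664062, 9.267620086669922), (78.20085144042969, 93.63755798339844), 86.94432067871094) pct [[-118.9, -29.6], [-25.9, 48.1]] world [641.1 108.5  35.9]
```

```bash
python3 - <<'E'
from h import *
p,d,s=load('wb1'); C=cloud('wrist',d,s)
for v in(100,150,200,230): print(v,[(u,C[v,u].round(0).tolist()) for u in(350,375,395,410,425,440,455)])
print(C[222,330:352:4].round(1).tolist(),C[195,325:386:10].round(1).tolist())
E
sed -i 's/^P=C\[195.*/P=np.vstack([C[195:250,396:445].reshape(-1,3),C[75:165,392:445].reshape(-1,3)])/; s/for _ in range(3):/for t in(12,5,2,1.5):/; s/<1.5\]/<t]/' cap.py; python3 cap.py
```

```text
100 [(350, [622.0, 208.0, 84.0]), (375, [642.0, 213.0, 76.0]), (395, [659.0, 217.0, 65.0]), (410, [670.0, 220.0, 71.0]), (425, [681.0, 222.0, 77.0]), (440, [692.0, 224.0, 83.0]), (455, [702.0, 227.0, 89.0])]
150 [(350, [632.0, 168.0, 43.0]), (375, [653.0, 172.0, 54.0]), (395, [668.0, 176.0, 64.0]), (410, [678.0, 179.0, 71.0]), (425, [689.0, 182.0, 76.0]), (440, [700.0, 185.0, 82.0]), (455, [710.0, 188.0, 89.0])]
200 [(350, [638.0, 128.0, 65.0]), (375, [657.0, 133.0, 76.0]), (395, [677.0, 134.0, 63.0]), (410, [688.0, 138.0, 69.0]), (425, [699.0, 141.0, 75.0]), (440, [709.0, 145.0, 83.0]), (455, [720.0, 148.0, 89.0])]
230 [(350, [640.0, 109.0, 92.0]), (375, [662.0, 109.0, 77.0]), (395, [683.0, 108.0, 64.0]), (410, [694.0, 112.0, 69.0]), (425, [705.0, 116.0, 76.0]), (440, [716.0, 120.0, 84.0]), (455, [727.0, 124.0, 90.0])]
[[623.4, 111.1, 85.3], [626.4, 112.1, 87.3], [629.5, 112.8, 87.8], [632.4, 113.9, 90.0], [635.3, 114.8, 91.3], [638.4, 115.4, 91.4]] [[617.4, 125.9, 53.2], [625.6, 128.1, 57.0], [633.5, 130.7, 63.2], [641.3, 132.9, 67.2], [648.7, 135.3, 72.5], [656.2, 137.5, 76.5], [666.3, 137.6, 67.3]]
floor n [-0.4865 -0.1169  0.8658] slope 30.02 az of uphill 13.52 4181
boss 949 h 48.0 ((-56.147220611572266, -52.87343978881836), (25.970613479614258, 26.338117599487305), 89.37454223632812) pct [[-69.0, -65.5], [-43.4, -40.2]] world [628.4 106.   87.2]
foot 2765 h 21.87 ((-48.656211853027344, -45.24867630004883), (73.94357299804688, 74.283203125), 0.41422146558761597) pct [[-84.5, -81.5], [-22.8, -8.9]] world [645.7 118.   68.4]
```

The cap boss is 26 × 26 with its top at (628.4, 106.0, 87.2), and the top camera agrees. The slope is 30.0° at azimuth 13.5°. I move to a point 90 mm off along the normal, then tilt.

```bash
python3 -m handwheel '[[0,0,0,0,0,-3.8,0.045],[-0.0015,-0.01,0.028,0,0,0,0.045],[-0.0015,-0.01,0.029,0,0,0,0.045],[-0.0013,-0.0093,0.0284,0,0,0,0.045],[0,0,0,-6,0,0,0.045],[0,0,0,-6,0,0,0.045],[0,0,0,-6,0,0,0.045],[0,0,0,-6,0,0,0.045]]'
python3 -m handwheel '[[0,0,0,-6,0,0,0.045],[0,0,0,0,0,0,0.045],[0,0,0,0,0,0,0.045],[0,0,0,0,0,0,0.045]]'
cat > go.py <<'E'
from h import *
import sys
z=np.load('cap.npz'); n,ex,ey=z['n'],z['ex'],z['ey']; s=r.sense(); T=Rn.from_euler('xyz',s['tcp_rot'],degrees=True).as_matrix()
tgt=np.array([628.4,106.0,87.2])-3*n; Rt=np.c_[ey,ex,-n]
print('shift in tool mm',(T.T@(tgt-s['tool_pos'])).round(2),'turn deg',Rn.from_matrix(T.T@Rt).as_rotvec(degrees=True).round(2),s['tcp_rot'])
E
python3 go.py
```

```text
time: 12.62
tool_pos: [587.0, 94.1, 163.6]
tcp_rot: [155.7, -0.0, 103.3]
ft_force: [-0.5, 0.7, 0.5]
finger_gap: 44.9
grip_force: 0.0
time: 12.95
tool_pos: [588.1, 95.0, 165.2]
tcp_rot: [150.0, 0.0, 103.5]
ft_force: [0.3, -0.7, 0.3]
finger_gap: 45.3
grip_force: 0.0
shift in tool mm [ 1.31 -2.85 91.43] turn deg [-0.01  0.01  0.  ] [1.49986982e+02 5.13311346e-03 1.03514260e+02]
```

```bash
python3 -m handwheel '[[0.0013,-0.0028,0.025,0,0,0,0.045],[0,0,0.025,0,0,0,0.045],[0,0,0.02,0,0,0,0.045],[0,0,0.01,0,0,0,0.045],[0,0,0,0,0,0,0.045],[0,0,0,0,0,0,0.045]]'; python3 go.py
```

```text
time: 13.45
tool_pos: [624.9, 106.2, 93.5]
tcp_rot: [150.0, -0.0, 103.7]
ft_force: [0.3, -1.1, 0.7]
finger_gap: 45.1
grip_force: 0.0
shift in tool mm [-0.99 -0.25 10.13] turn deg [-0.05 -0.07  0.11] [ 1.50030020e+02 -7.74387089e-03  1.03651087e+02]
```

```bash
python3 -m handwheel '[[-0.0005,0,0.006,0,0,0,0.045],[0,0,0.004,0,0,0,0.045],[0,0,0,0,0,0,0.045],[0,0,0,0,0,0,0.02],[0,0,0,0,0,0,0.02],[0,0,0,0,0,0,0.02],[0,0,0,0,0,0,0.02],[0,0,0,0,0,0,0.02]]' 60; python3 go.py
python3 -m handwheel '[[0,0,-0.005,0,0,0,0.02],[0,0,-0.015,0,0,0,0.02],[0,0,-0.03,0,0,0,0.02],[0,0,-0.04,0,0,0,0.02],[0,0,0,0,0,0,0.02],[0,0,0,0,0,0,0.02]]'
```

```text
time: 14.12
tool_pos: [628.3, 106.8, 84.6]
tcp_rot: [150.0, 0.0, 103.7]
ft_force: [-5.6, -1.9, 7.3]
finger_gap: 24.8
grip_force: 60.0
shift in tool mm [-0.77  1.25  0.69] turn deg [ 0.01 -0.07  0.13] [1.49970752e+02 8.07610339e-03 1.03666174e+02]
time: 14.62
tool_pos: [585.5, 96.0, 165.7]
tcp_rot: [149.7, 0.1, 103.7]
ft_force: [0.0, -0.0, -2.8]
finger_gap: 24.7
grip_force: 62.8
```

```bash
python3 -m handwheel '[[0,0,-0.02,6,0,0,0.02],[0,0,-0.02,6,0,0,0.02],[0,0,0,6,0,0,0.02],[0,0,0,6,0,0,0.02],[0,0,0,6,0,0,0.02],[0,0,-0.02,0,0,6.5,0.02],[0,0,-0.02,0,0,6.5,0.02],[0,0,0,0,0,6.7,0.02]]'
python3 -m handwheel '[[0,0,0,0,0,0,0.02],[0,0,0,0,0,0,0.02]]'
cat > capheld.py <<'E'
from h import *
import sys
p,d,s=snap('wrist',sys.argv[1]); C=cloud('wrist',d,s); T=Rn.from_euler('xyz',s['tcp_rot'],degrees=True).as_matrix()
L=(C-s['tool_pos'])@T; m=(abs(L[...,0])<45)&(abs(L[...,1])<45)&(d>0)
f=m&(L[...,2]>15)&(L[...,2]<30)&(p.min(2)>90); P=L[f]; k=None
for t in(5,2,1): 
    A=np.c_[P[:,:2],np.ones(len(P))]; k=np.linalg.lstsq(A,P[:,2],rcond=None)[0]; P=P[abs(A@k-P[:,2])<t]
print(s['tool_pos'],s['tcp_rot'],'foot top tilt deg',np.degrees(k[:2]).round(2),'z',k[2].round(2),len(P),'pct',np.percentile(P[:,:2],[.5,2,98,99.5],axis=0).round(1).tolist(),cv2.minAreaRect(P[:,:2].astype(np.float32)))
b=m&(L[...,2]>-12)&(L[...,2]<3)&(abs(L[...,1])<13.5)&(abs(L[...,0])<16)&(p.min(2)>60); B=L[b]
print('boss',len(B),np.median(B[:,2]) if len(B) else 0, np.percentile(B,[2,98],axis=0).round(1).tolist() if len(B) else 0)
E
python3 capheld.py wh1
```

```text
time: 15.28
tool_pos: [568.4, 92.3, 237.8]
tcp_rot: [-180.0, -0.0, 83.7]
ft_force: [0.3, 0.8, -1.3]
finger_gap: 24.8
grip_force: 62.7
time: 15.45
tool_pos: [566.2, 92.0, 235.0]
tcp_rot: [-179.8, 0.0, 84.2]
ft_force: [-0.4, -0.4, -3.1]
finger_gap: 24.6
grip_force: 62.7
[566.23919052  91.96581886 235.03106682] [-1.79804651e+02  2.82236615e-02  8.41816965e+01] foot top tilt deg [ 1.4  -0.04] z 23.21 5252 pct [[1.4, -28.2], [2.9, -27.5], [27.6, 28.1], [28.1, 28.8]] ((13.944889068603516, 0.26222991943359375), (28.976743698120117, 58.03863525390625), 0.4429316818714142)
boss 3898 -2.452615758659155 [[-12.6, -11.9, -3.9], [12.1, 12.4, 1.9]]
```

The cap is held: centre in tool (-0.5, +0.25), underside 45 below the TCP, about 1.4° tilt. I carry it over the box.

```bash
python3 -m handwheel '[[-0.02,-0.003,0,0,0,0,0.02],[-0.035,-0.005,0,0,0,0,0.02],[-0.04,-0.006,0,0,0,0,0.02],[-0.04,-0.006,0,0,0,0,0.02],[-0.04,-0.006,0,0,0,0,0.02],[-0.04,-0.006,0,0,0,0,0.02],[-0.04,-0.006,0,0,0,0,0.02],[-0.04,-0.006,0,0,0,0,0.02]]'
python3 -m handwheel '[[-0.04,-0.006,0,0,0,0,0.02],[-0.03,-0.004,0.01,0,0,0,0.02],[-0.01,-0.001,0.03,0,0,0,0.02],[0,0,0.03,0,0,0,0.02],[0,0,0.01,0,0,0,0.02],[0,0,0,0,0,0,0.02],[0,0,0,0,0,0,0.02],[0,0,0,0,0,0,0.02]]'
cat > to.py <<'E'
from h import *
c=[]
s=r.sense(); T=Rn.from_euler('xyz',s['tcp_rot'],degrees=True).as_matrix()
print(s['time'],'shift tool mm',(T.T@(np.array([472.2,-275.2,105.2])-s['tool_pos'])).round(2),'yaw err',s['tcp_rot'][2]-84)
E
python3 capheld.py wh2; python3 to.py
```

```text
time: 16.17
tool_pos: [490.5, -198.1, 236.1]
tcp_rot: [-179.9, -0.0, 84.2]
ft_force: [1.6, -0.1, -3.1]
finger_gap: 24.7
grip_force: 62.6
time: 16.83
tool_pos: [473.8, -275.2, 159.3]
tcp_rot: [179.9, 0.1, 84.1]
ft_force: [1.2, 0.3, -2.0]
finger_gap: 25.0
grip_force: 62.4
[ 473.76525349 -275.17392455  159.2538647 ] [1.79887899e+02 5.91474892e-02 8.40761214e+01] foot top tilt deg [1.39 0.04] z 23.21 5313 pct [[1.4, -28.3], [2.9, -27.5], [27.7, 28.0], [28.1, 28.8]] ((14.157703399658203, 0.2551250457763672), (58.0343017578125, 29.026750564575195), 89.7678451538086)
boss 3994 -2.4788125248120947 [[-12.7, -12.1, -4.5], [12.2, 12.5, 2.1]]
16.8833 shift tool mm [ 0.11 -2.04 54.53] yaw err 0.06738388652127014
```

```bash
python3 -m handwheel '[[0,-0.0018,0.01,0,0,0,0.02],[0,0,0.01,0,0,0,0.02],[0,0,0.005,0,0,0,0.02],[0,0,0,0,0,0,0.02],[0,0,0,0,0,0,0.02]]'; python3 to.py
python3 -m handwheel '[[0,0,0.003,0,0,0,0.02],[0,0,0.003,0,0,0,0.02],[0,0,0.003,0,0,0,0.02],[0,0,0.003,0,0,0,0.02],[0,0,0,0,0,0,0.02],[0,0,0,0,0,0,0.02]]'; python3 to.py
```

```text
time: 17.3
tool_pos: [470.4, -274.6, 131.6]
tcp_rot: [-179.9, -0.0, 84.0]
ft_force: [-0.0, -0.4, -3.5]
finger_gap: 25.2
grip_force: 62.6
17.3 shift tool mm [-0.4   1.85 26.43] yaw err -0.024791028294103512
time: 17.8
tool_pos: [470.8, -274.9, 120.2]
tcp_rot: [-180.0, -0.0, 84.0]
ft_force: [-0.2, 0.1, -2.5]
finger_gap: 24.9
grip_force: 62.6
17.8 shift tool mm [-0.13  1.46 14.98] yaw err -0.03315735827415267
```

```bash
python3 -m handwheel '[[-0.0002,0.0013,0,0,0,0,0.02],[0,0,0.002,0,0,0,0.02],[0,0,0.003,0,0,0,0.02],[0,0,0.003,0,0,0,0.02],[0,0,0.002,0,0,0,0.02],[0,0,0,0,0,0,0.02],[0,0,0,0,0,0,0.02]]'; python3 to.py
```

```text
time: 18.38
tool_pos: [472.0, -275.2, 110.1]
tcp_rot: [-180.0, -0.0, 84.0]
ft_force: [0.9, -0.4, -3.5]
finger_gap: 24.7
grip_force: 62.6
18.3833 shift tool mm [0.04 0.18 4.94] yaw err -0.03242119805183563
```

```bash
python3 -m handwheel '[[0,0,0.0015,0,0,0,0.02],[0,0,0.0015,0,0,0,0.02],[0,0,0.001,0,0,0,0.02],[0,0,0,0,0,0,0.02],[0,0,0,0,0,0,0.02]]'; python3 -m handwheel '[[0,0,0.0007,0,0,0,0.02],[0,0,0,0,0,0,0.02],[0,0,0,0,0,0,0.02]]'; python3 -m handwheel '[[0,0,0.0006,0,0,0,0.02],[0,0,0,0,0,0,0.02],[0,0,0,0,0,0,0.02]]'
```

```text
time: 18.8
tool_pos: [472.2, -275.4, 106.4]
tcp_rot: [-180.0, -0.0, 84.0]
ft_force: [0.1, 0.2, -3.6]
finger_gap: 24.8
grip_force: 62.6
time: 19.05
tool_pos: [472.2, -275.4, 105.8]
tcp_rot: [-180.0, -0.0, 84.0]
ft_force: [-0.4, 0.2, -2.9]
finger_gap: 24.7
grip_force: 62.6
time: 19.3
tool_pos: [472.3, -275.5, 105.4]
tcp_rot: [180.0, 0.0, 84.0]
ft_force: [-1.0, 0.2, -1.6]
finger_gap: 25.1
grip_force: 62.9
```

```bash
python3 -m handwheel '[[0,0,0.0006,0,0,0,0.02],[0,0,0,0,0,0,0.02],[0,0,0,0,0,0,0.02]]'; python3 -m handwheel '[[0,0,0.0006,0,0,0,0.02],[0,0,0,0,0,0,0.02],[0,0,0,0,0,0,0.02]]'; python3 capheld.py wh3
```

```text
time: 19.55
tool_pos: [472.3, -275.5, 105.3]
tcp_rot: [180.0, 0.0, 84.0]
ft_force: [-4.3, 1.7, 5.9]
finger_gap: 24.6
grip_force: 63.7
time: 19.8
tool_pos: [472.4, -275.5, 105.3]
tcp_rot: [180.0, 0.0, 84.0]
ft_force: [-6.0, 3.0, 10.7]
finger_gap: 24.5
grip_force: 64.5
[ 472.35512331 -275.54413464  105.34678407] [1.79984506e+02 1.80368971e-02 8.39683627e+01] foot top tilt deg [ 0.03 -0.03] z 24.97 11958 pct [[-44.2, -44.7], [-41.8, -44.0], [44.4, 43.8], [44.9, 44.7]] ((0.013702392578125, -0.003932952880859375), (89.9779281616211, 89.9947738647461), 0.010187012143433094)
boss 3886 -2.5100988239380033 [[-12.6, -11.9, -4.0], [12.1, 12.4, 1.9]]
```

The cap bottoms at z≈105.3 as predicted, pressing with about 11 N. I release, lift and check.

```bash
python3 -m handwheel '[[0,0,0,0,0,0,0.02],[0,0,0,0,0,0,0.03],[0,0,0,0,0,0,0.045],[0,0,0,0,0,0,0.045],[0,0,0,0,0,0,0.045],[0,0,0,0,0,0,0.045]]'; python3 -m handwheel '[[0,0,-0.01,0,0,0,0.045],[0,0,-0.03,0,0,0,0.045],[0,0,-0.04,0,0,0,0.045],[0,0,-0.04,0,0,0,0.045],[0,0,-0.025,0,0,0,0.045],[0,0,0,0,0,0,0.045],[0,0,0,0,0,0,0.045],[0,0,0,0,0,0,0.045]]'
python3 - <<'E'
from h import *
p,d,s=snap('wrist','wz'); C=cloud('wrist',d,s); print(s['tool_pos'],s['ft_force'],s['finger_gap'])
def pl(m,nm):
    P=C[m]
    for t in(3,1.5,1): A=np.c_[P[:,:2],np.ones(len(P))]; k=np.linalg.lstsq(A,P[:,2],rcond=None)[0]; P=P[abs(A@k-P[:,2])<t]
    print(nm,len(P),'z',np.median(P[:,2]).round(2),'tilt deg',np.degrees(k[:2]).round(2),'rect',cv2.minAreaRect(P[:,:2].astype(np.float32)))
o=C[...,:2]-[472.3,-275.7]; a=np.radians(-6); u=o@[np.cos(a),np.sin(a)]; v=o@[-np.sin(a),np.cos(a)]; mx=np.maximum(abs(u),abs(v)); z=C[...,2]
pl((mx<20)&(abs(z-108)<4),'boss'); pl((mx<33)&(mx>16)&(abs(z-82)<1.7)&(mx<29.5),'foot'); pl((mx>34)&(mx<56)&(abs(z-80)<2.5),'frame')
x=p[90:310,200:440]; cv2.imwrite('pics/final.png',cv2.resize(x,None,fx=2.4,fy=2.4,interpolation=cv2.INTER_CUBIC))
E
```

```text
time: 20.35
tool_pos: [472.2, -275.4, 103.8]
tcp_rot: [-180.0, -0.0, 84.0]
ft_force: [0.5, -0.4, 0.2]
finger_gap: 45.3
grip_force: 0.0
time: 21.02
tool_pos: [472.0, -275.2, 248.8]
tcp_rot: [-180.0, -0.0, 84.0]
ft_force: [0.7, -0.7, -0.9]
finger_gap: 45.2
grip_force: 0.0
[ 472.01079584 -275.21748157  248.75039721] [ 0.71856236 -0.66540576 -0.86037971] 45.16948416069593
boss 901 z 107.9 tilt deg [-0.32 -0.03] rect ((472.6809997558594, -276.3718566894531), (26.771305084228516, 25.14181137084961), 83.20722198486328)
foot 2650 z 81.85 tilt deg [-0.    0.01] rect ((472.5112609863281, -276.2838134765625), (57.8774528503418, 58.41585159301758), 84.06962585449219)
frame 7699 z 79.92 tilt deg [-0.01  0.01] rect ((472.81134033203125, -276.1355895996094), (106.5984115600586, 106.7305908203125), 84.11563110351562)
```

View pics/final.png

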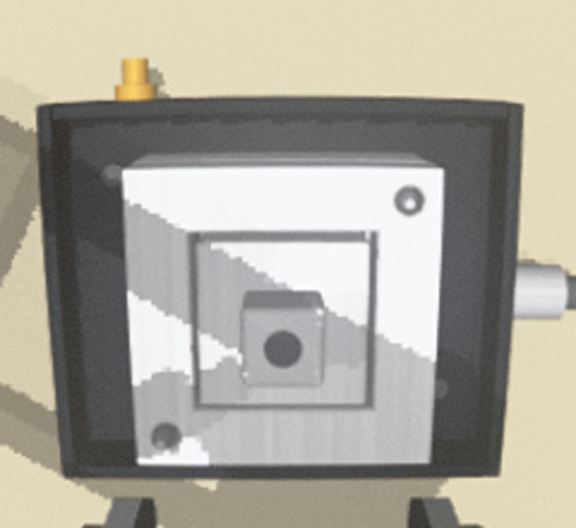

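The final crop shows both parts flush and centred: pins in the holes at (408,200) and (166,436), boss upward at (283,345).

```bash
python3 -c "
from bench import r
print(r.hand_in())"
```

```text
the job is handed in; nothing more can be done
None
```

The shear box is closed and the job is handed in (no verdict came back): in the last wrist view the upper half sits flush over both pins and the square cap lies flat on the dummy, boss up. Both parts are released, and nothing else was touched that I could see.

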